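# Clamp a salvaged drive in the test fixture with a slip-clutch thumbscrew

### The job

Push the salvaged hard drive fully home against the back stop of the test fixture, then turn the winged thumbscrew clockwise (seen from above) to clamp it, until its drag clutch slips. Stop at the first slip you notice: the wings should move past the steel pointer visibly, but by no more than an eighth of a turn. Leave the screwdriver, the heatsink and the tray where they lie, and let go of everything.

Things in the scene. Friction and masses are not known exactly. Their poses are not given: they have to be found in the camera images.
- fixture: Low bench fixture, fixed. Origin on the table straight under the thumbscrew's vertical axis; x points to the back stop (roughly away from the robot), y left, z up. Brown wooden base plate x -190 to +95 mm, y +-75, top at z 10. Two steel guide rails up to z 20, inner faces at y +-54.5, from x -105 to +35. A grey post behind carries the arm and thumbscrew over the plate.
- drive: Salvaged 3.5-inch hard drive, flat silvery block 147 (x) x 102 (y) x 26 mm, 0.4 to 0.9 kg, loose. Origin at the centre of its underside, axes nearly the fixture's. It lies on the base plate partly between the rails, 25 to 45 mm short of the stop. Home: far end on the stop, origin at fixture x -33.5, near end at x -107, top at z 36 mm. It slides with 2 to 7 N until clamped.
- stop_face (a point): Middle of the back stop's front face, at fixture (40, 0, 23) mm; axes of the fixture. The stop is the front of the grey post: x 40 to 80, y +-30, up to z 76 mm. The grey arm, 44 mm wide, reaches from it forward over the drive to x -26 mm, z 58 to 76. Above z 80 there is only the thumbscrew.
- screw_axis (a point): Point on the thumbscrew's vertical axis at mid-height of the wings, fixture (0, 0, 103) mm; axes of the fixture.
- wing_a (a point): Outer end of one wing of the black thumbscrew, mid-height, 48 mm from the axis; y axis outwards along this wing, z up. Hub of 12 mm radius with two opposite flat wings in line, 10 mm thick, 30 high (fixture z 88 to 118), 96 over the tips. They stay at this height while turning. Push one round from the side with shut fingers, or pinch them. Clockwise from above lowers the pad.
- wing_b (a point): Outer end of the opposite wing, 48 mm from the axis; same axes as wing_a (y points inwards along this wing).
- pointer_a (a point): Tip of the steel pointer bar fixed to the spindle, under wing_a, 58 mm from the axis at fixture z 82 mm (bar 116 x 6 x 3 mm and disc of 22 mm radius, top at z 84). It also sticks out under wing_b. It lies under the wings at the start and turns with them; when the clutch slips it stands still while the wings go on. Do not push it: keep fingers above z 86.
- spindle (a joint): Angle of the screw spindle (rad), growing clockwise seen from above; each rad lowers the pad by 3.0 mm. It starts at 0 to 1.6 and the pad meets the drive's top at about 2.7. Turning it takes about 0.10 N m at the wings and it stays where it is left.
- clutch (a joint): Slip of the drag clutch (rad): angle of the wings relative to the spindle and pointer, growing clockwise; 0 at the start. It stays 0 while the spindle turns freely and grows once the pad is tight and the clutch slips, at about 0.20 N m. Slip stays where it is left. An eighth of a turn is 0.79.
- pad: Round black rubber pressure pad under the arm, 14 mm radius, 9 mm high, on the thumbscrew's axis; origin at the centre of its underside, 44 mm above the table at spindle angle 0 (8 mm above the drive's top), moving down with the spindle.
- screwdriver: Bystander: black-handled screwdriver 200 mm long, lying to the left of the fixture; origin under its middle. Not to be moved.
- heatsink: Bystander: aluminium finned heatsink 60 x 60 x 30 mm, to the right of the fixture; origin at the centre of its underside. Not to be moved.
- tray: Bystander: grey open tray of small screws, 100 x 80 x 30 mm, to the right of the fixture, further back; origin at the centre of its underside. Not to be moved.
Mind the look-alikes: they are no part of the job. What is meant by the drive is not purple, and is the smaller of those in its own colour.

How it is judged (in metres and radians):
On the way, in this order (a step that is already met when the one before it is completed fails the run):
1. the drive is home against the back stop (x of drive in the frame of fixture above -0.0375 m), for 0.2 s.
2. the pad clamps the drive and the clutch has slipped (x of drive in the frame of fixture above -0.0375 m and contact force between pad and drive above 8 N and value of joint clutch above 0.05 rad), for 0.1 s.
At the end, for the whole second after the job is handed in: The drive is within 4 mm of the back stop and at rest, the pad presses on it with more than 8 N, and the clutch has slipped by between 0.05 and 0.9 rad in all (all of step 2 and value of joint clutch below 0.9 rad and linear speed of drive below 0.01 m/s); the robot touches nothing.
It fails at once if the clutch is run on past the first slip (more than 0.9 rad) (value of joint clutch above 0.9 rad).
It fails at once if a bystander is moved by more than 20 mm (distance of any of screwdriver, heatsink, tray from where it was at the start of the episode above 0.02 m).
It also fails if it takes over 70 s, if anything falls off the work surface, if the arm or the gripper's body presses on something with over 40 N, if the wrist force passes 120 N, or if a joint passes its speed limit or range.

### The arm

A 6-joint arm with a two-finger parallel gripper is mounted at the origin on the work surface. World frame = base frame: x ahead of the robot, y to its left, z up, the work surface at z = 0. Lengths are in mm, angles in degrees, forces in N, time in s.
With the tool pointing down it reaches from about 350 to 850 mm from the base axis. Payload 8.1 kg.
Tool frame: the origin (TCP) lies midway between the tips of the shut fingers; the grasp point (between the pads) lies 19 mm behind it; x points along the fingers, y is the direction in which the jaws open and shut, and the axes are right-handed (so a half turn about x gives the same grasp; the last joint's range is limited). The gripper opens to 85 mm and grips with 20 to 120 N. Pads are 22 mm wide; open, the fingers measure 114 mm over their backs; the gripper's body (76 mm by 85 mm) begins 54 mm behind the grasp point. The pads swing forward as they close: fully open they stand 13 mm farther back than shut.
Start: joints at [59.164, 7.471, 85.268, -0, 87.261, -4.893], TCP at [262.471, 539.55, 231.292] pointing down, gripper open.
Joint ranges: [-169.43, 169.43], [-51.17, 129.36], [1.28, 143.12], [-76.62, 256.62], [0, 156.53], [-152.29, 152.29]. Speed limits (degrees/s): [136.94, 136.94, 159.86, 180, 180, 180].

### API

Orientations are given as [roll, pitch, yaw] about the fixed x, y, z axes, in that order (R = Rz(yaw) Ry(pitch) Rx(roll)).
In Python, from bench import sense, snapshot, hand_in gives the robot as it stands.
- The arm moves only by the tool drive_tool, never from a script. Its argument "deltas" is a list of rows, each a list of 7 numbers: the closure in counts, from 0 (fully open) to 255 (shut), then the shift along the tool's x, y, z in m, then the turn, a rotation vector about the tool's x, y, z in rad. A call has exactly 10 rows; each row is the pose to reach, as a shift and turn from the pose commanded when the call began, along the tool's axes at that moment; what a row does not reach only later rows make up. A row lasts 1/12 s, in which the tool goes at most 41.7 mm and 7.16 degrees, less where a joint would pass 70% of its speed; a pose out of reach is approached as far as the arm can. A call with a gripper value outside its range is refused whole. The fingers move at their own pace and stop on an object; "squeeze" is the grip in N (left out, the last holds). Time passes only in rows, so rows that repeat a pose let the fingers close, or fill a call up. It gives the time, the measured TCP pose, the force and the opening at its end, in the units of the state.
- sense(): the state, without advancing time (a new reading comes with each control period).
- snapshot(name): name is "side" or "top"; returns a dict with "frame" (384x512x3 uint8, blue, green, red), "fx", "fy", "cx", "cy" (pixels), "rvec" (rotation vector, rad) and "tvec" (3), from world to camera coordinates, as OpenCV has them. Camera axes: x right, y down, z forward; pixel columns grow to the right and rows downward; lengths in mm; the calibration is good to about 2 mm. A picture is of the moment at which its call begins. There is no depth.
- hand_in(): hands the job in, once; it reports no verdict.
The state is a dict: "time": time; "joint_pos": joint angles; "qd": joint speeds; "joint_efforts": joint torques, N m; "tool_pos": TCP position; "tcp_rot": TCP orientation; "ft_force": force on the tool from outside, world axes, zero at the start; "wrist_torque": the same for the moment, N m; "finger_gap": finger opening in mm.
Only numpy, scipy, OpenCV 4.12 (cv2) and the standard library are available. Lean on these libraries where they do the work, as an engineer would, in place of code of your own. Each camera call takes 0.05 s, during which the arm holds its last target.

## Working session

There is one attempt and no reset: what is moved stays moved. The work goes in short steps, Python scripts to look and compute and a tool call to move; the robot and the scene stay as the last step left them, time stands still between calls to the robot, and variables do not carry over. Pictures are saved under pics/ and viewed, and the job is handed in when it is done.

Besides the shell and the picture viewer there is one more tool, called after "Call:" in YAML: its name, and indented under it one key for each argument. drive_tool: Moves the arm, as the interface text tells. Its arguments: {"type":"object","properties":{"deltas":{"type":"array","items":{"type":"array","items":{"type":"number"}}},"squeeze":{"type":"number"}},"required":["deltas"]}

```bash
ls; mkdir -p pics
python3 - <<'E'
from bench import sense, snapshot
import cv2
s=sense();print(s)
for n in("side","top"):
    d=snapshot(n);cv2.imwrite(f"pics/{n}0.png",d["frame"]);print({k:d[k] for k in d if k!="frame"})
E
```

```text
pics
{'time': 0.0, 'joint_pos': array([ 5.91662078e+01,  7.51480665e+00,  8.53320107e+01,  1.93680461e-05,
        8.72584873e+01, -4.89300654e+00]), 'qd': array([ 0.05086432, -0.0983304 , -0.04835531,  0.11950741, -0.01210887,
        0.09525621]), 'joint_efforts': array([ 3.23060622e-04, -5.69400179e+01, -5.00548804e+01,  2.98228292e-05,
        1.44785739e-02,  6.09049084e-05]), 'tool_pos': array([262.16131376, 539.08360861, 230.22136743]), 'tcp_rot': array([ -94.90353161,   89.8946954 , -120.84431817]), 'ft_force': array([ 0.65086338, -0.41915333,  0.46571853]), 'wrist_torque': array([-0.03088725,  0.01760408,  0.00659501]), 'finger_gap': 85.49110061944516}
{'fx': 387.31430056547384, 'fy': 387.31430056547384, 'cx': 257.1609969665499, 'cy': 189.58044067095744, 'rvec': array([ 2.30786816, -1.00885474,  0.32729991]), 'tvec': array([-392.28943228,  442.27291992,  668.31212335])}
{'fx': 382.1401517476142, 'fy': 382.1401517476142, 'cx': 260.62056506645143, 'cy': 192.09951629297294, 'rvec': array([ 2.13392738, -2.14141148,  0.18312541]), 'tvec': array([ 57.39004385, 635.24979061, 895.03555436])}
```

View pics/side0.png

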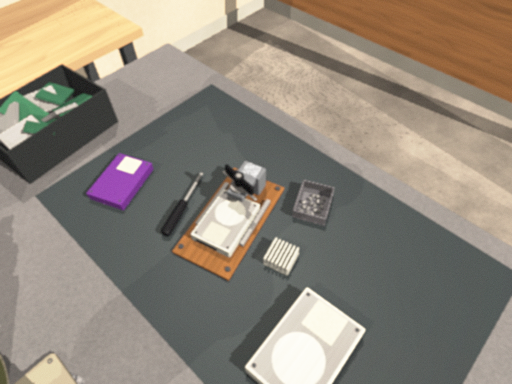

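View pics/top0.png

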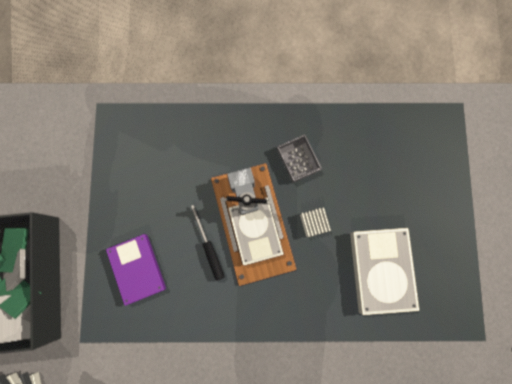

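Candidates for the drive in the top view: purple block (135,268), small silver one in the fixture (255,232), large silver one (385,270). The small silver one fits: it isn't purple, it is the smaller silver one, and it lies on the base plate. I'll enlarge it to confirm.

```bash
cat > h.py <<'E'
import numpy as np, cv2
from bench import sense, snapshot
def K(d): return np.array([[d["fx"],0,d["cx"]],[0,d["fy"],d["cy"]],[0,0,1.]])
def proj(d,P): return cv2.projectPoints(np.float64(P).reshape(-1,3),d["rvec"],d["tvec"],K(d),None)[0].reshape(-1,2)
def back(d,uv,z):
    R=cv2.Rodrigues(d["rvec"])[0];C=-R.T@d["tvec"]
    uv=np.float64(uv).reshape(-1,2);r=(np.c_[uv,np.ones(len(uv))]@np.linalg.inv(K(d)).T)@R
    return C+r*((z-C[2])/r[:,2])[:,None]
def crop(d,x0,y0,w,h,s,name,pts=None):
    f=d["frame"]
    im=cv2.resize(f[y0:y0+h,x0:x0+w],None,fx=s,fy=s,interpolation=cv2.INTER_CUBIC)
    if pts is not None:
        for p in pts: cv2.circle(im,(int(round((p[0]-x0+.5)*s-.5)),int(round((p[1]-y0+.5)*s-.5))),3,(0,0,255),1)
    cv2.imwrite(name,im)
E
python3 - <<'E'
from h import *
t=snapshot("top");s=snapshot("side")
crop(t,180,150,150,140,5,"pics/t1.png");crop(s,160,150,150,140,5,"pics/s1.png")
for d in(t,s):
    R=cv2.Rodrigues(d["rvec"])[0];print(-R.T@d["tvec"])
print(back(t,[[212,178],[266,164],[297,269],[240,284]],10))
E
```

```text
[479.47742818  60.69343318 987.08776722]
[ 233.42827791 -330.9243538   795.07090232]
[[680.18611263 181.50184192  10.        ]
 [717.26807633  40.50041225  10.        ]
 [446.62689601 -35.60264422  10.        ]
 [410.55458516 107.20613461  10.        ]]
```

View pics/t1.png

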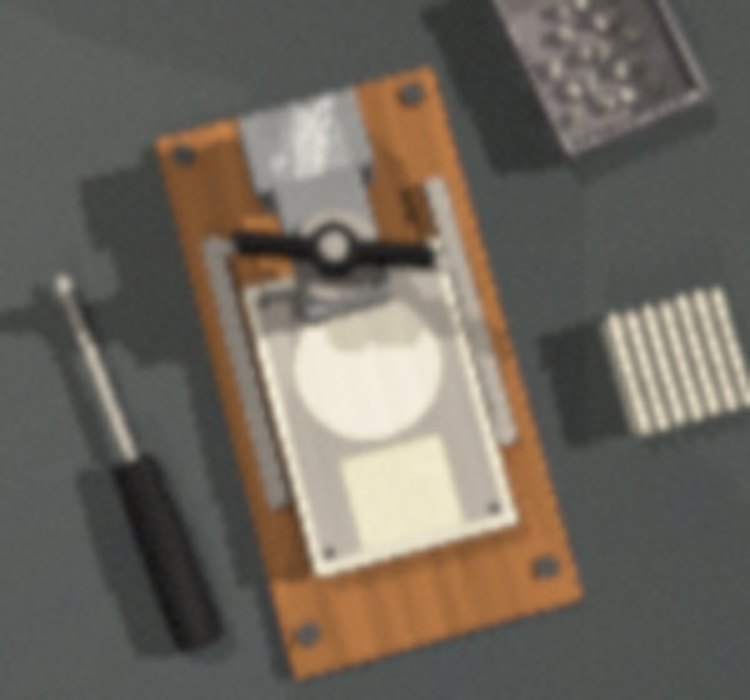

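View pics/s1.png

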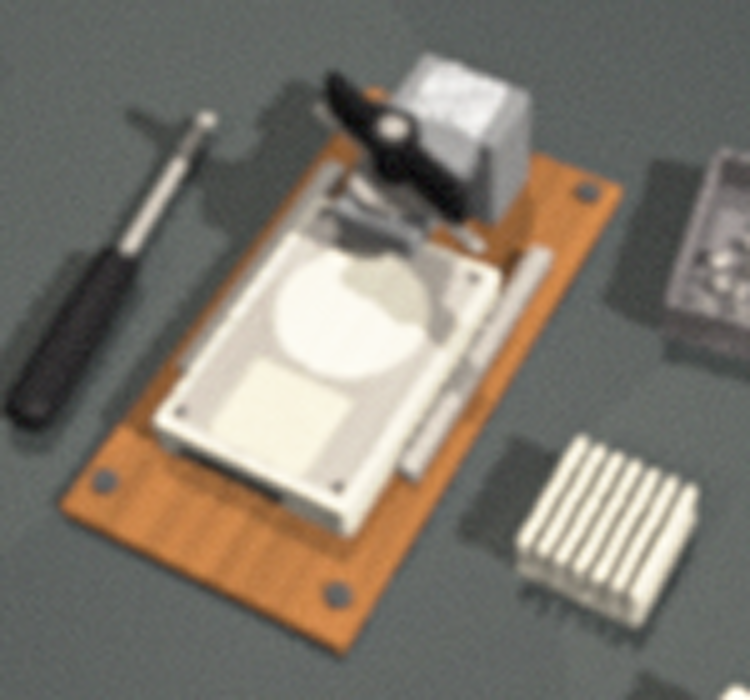

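```bash
cat > fit.py <<'E'
from h import *
from scipy.optimize import least_squares
t=snapshot("top");s=snapshot("side")
tc=lambda c:(np.float64(c)+.5)/5-.5+[180,150]
sc=lambda c:(np.float64(c)+.5)/5-.5+[160,150]
def fitp(items):
    def T(p,P):
        c,sn=np.cos(p[2]),np.sin(p[2]);P=np.float64(P)
        return np.c_[p[0]+c*P[:,0]-sn*P[:,1],p[1]+sn*P[:,0]+c*P[:,1],P[:,2]]
    f=lambda p:np.concatenate([(proj(d,T(p,P))-uv).ravel() for d,P,uv in items])
    r=least_squares(f,[600,90,.2],x_scale=[100,100,1]);print(np.round(r.fun,2));return r.x
F=fitp([(t,[(95,75,10),(95,-75,10),(-190,-75,10),(-190,75,10)],tc([(157,140),(432,66),(582,598),(293,680)])),
 (s,[(95,-75,10),(-190,75,10),(-190,-75,10)],sc([(622,188),(60,508),(347,645)]))])
print("fix",F[:2],np.degrees(F[2]))
D=fitp([(t,[(-73.5,-51,36),(-73.5,51,36),(73.5,51,36)],tc([(517,522),(318,574),(245,288)])),
 (s,[(-73.5,51,36),(-73.5,-51,36),(73.5,-51,36)],sc([(158,417),(345,520),(498,270)]))])
c,sn=np.cos(F[2]),np.sin(F[2]);R=np.array([[c,-sn],[sn,c]])
print("drive",D[:2],np.degrees(D[2]),"in fix",R.T@(D[:2]-F[:2]))
a=back(t,tc([(237,243),(432,257),(335,248)]),118);print("wing",[(R.T@(p[:2]-F[:2])) for p in a])
x=R.T@(a[1]-a[0])[:2];print("wing dir deg in fixture",np.degrees(np.arctan2(x[1],x[0])))
E
python3 fit.py
```

```text
[-0.35 -0.02  0.05 -0.13  0.67  0.09  0.69  0.12  0.31 -0.55 -0.1  -0.66
 -0.8   0.19]
fix [609.44461012  87.65760969] 15.279280953995752
[ 0.46  0.08  0.06  0.52  0.02  0.02 -0.96  0.34  0.09 -1.49  0.96  0.26]
drive [541.82113252  67.4704281 ] 14.641483136706354 in fix [-70.55298695  -1.65319565]
wing [array([12.97182155, 43.34457411]), array([-17.18799226, -41.31035531]), array([-1.27779491,  0.53844895])]
wing dir deg in fixture -109.60933927486573
```

```bash
cat > plan.py <<'E'
import numpy as np
from scipy.spatial.transform import Rotation as Ro
from bench import sense
F=np.array([609.4,87.7]);FY=np.radians(15.28)
def world(x,y,z): return np.array([F[0]+np.cos(FY)*x-np.sin(FY)*y,F[1]+np.sin(FY)*x+np.cos(FY)*y,z])
def local(p): d=np.asarray(p)[:2]-F; return np.array([np.cos(FY)*d[0]+np.sin(FY)*d[1],-np.sin(FY)*d[0]+np.cos(FY)*d[1],p[2]])
def Rt(deg): # tool x down, tool y at fixture-angle deg
    a=FY+np.radians(deg);x=np.array([0,0,-1.]);y=np.array([np.cos(a),np.sin(a),0]);return Ro.from_matrix(np.c_[x,y,np.cross(x,y)])
def cur(): s=sense();return np.array(s["tool_pos"]),Ro.from_euler("xyz",s["tcp_rot"],degrees=True)
def yang(R): v=R.as_matrix()[:,1];return (np.degrees(np.arctan2(v[1],v[0])-FY)+180)%360-180
def delta(P,deg,base=None):
    p,R=base or cur();d=R.inv().apply(P-p)/1000;w=(R.inv()*Rt(deg)).as_rotvec();return np.round(np.r_[d,w],4)
def show():
    s=sense();p,R=cur();print("t",round(s["time"],2),"fix",np.round(local(p),1),"yang",round(yang(R),1),"tilt",np.round(R.as_matrix()[2],3),"F",np.round(s["ft_force"],1),"gap",round(s["finger_gap"],1),"j",np.round(s["joint_pos"],0))
E
python3 - <<'E'
from plan import *
show();print(cur()[1].as_matrix().round(3))
for a in(90,-90):print(a,delta(world(-172,-1,231),a))
E
```

```text
t 0.3 fix [-215.7  527.2  230.9] yang 48.8 tilt [-1.    -0.001 -0.   ] F [-0.2  0.3  1. ] gap 85.3 j [59.  7. 85.  0. 87. -5.]
[[-0.     0.437  0.899]
 [-0.001  0.899 -0.437]
 [-1.    -0.001 -0.   ]]
90 [ 1.000e-04 -3.684e-01  3.810e-01 -7.195e-01 -3.000e-04  6.000e-04]
-90 [ 1.0000e-04 -3.6840e-01  3.8100e-01  2.4221e+00  8.0000e-04  4.0000e-04]
```

Call:
drive_tool:
  deltas:
    - [75,0,-0.368,0.381,-0.7195,0,0]
    - [75,0,-0.368,0.381,-0.7195,0,0]
    - [75,0,-0.368,0.381,-0.7195,0,0]
    - [75,0,-0.368,0.381,-0.7195,0,0]
    - [75,0,-0.368,0.381,-0.7195,0,0]
    - [75,0,-0.368,0.381,-0.7195,0,0]
    - [75,0,-0.368,0.381,-0.7195,0,0]
    - [75,0,-0.368,0.381,-0.7195,0,0]
    - [75,0,-0.368,0.381,-0.7195,0,0]
    - [75,0,-0.368,0.381,-0.7195,0,0]
  squeeze: 30

```text
time: 1.13
tool_pos: [400.6, 160.5, 231.6]
tcp_rot: [0.1, 90.0, 15.4]
ft_force: [1.5, 0.5, 0.4]
finger_gap: 60.5
```

Call:
drive_tool:
  deltas:
    - [75,0,0,0,0,0,0]
    - [75,0,0,0,0,0,0]
    - [75,0,0,0,0,0,0]
    - [75,0,0,0,0,0,0]
    - [75,0,0,0,0,0,0]
    - [75,0,0,0,0,0,0]
    - [75,0,0,0,0,0,0]
    - [75,0,0,0,0,0,0]
    - [75,0,0,0,0,0,0]
    - [75,0,0,0,0,0,0]

```text
time: 1.97
tool_pos: [400.3, 162.5, 231.3]
tcp_rot: [-175.0, 90.0, -159.7]
ft_force: [1.2, -0.2, -0.6]
finger_gap: 60.2
```

Run:
```python
from plan import *
show();print(delta(world(-172,-1,18),90))
```

```text
t 1.97 fix [-182.   127.3  231.3] yang 90.0 tilt [-1. -0. -0.] F [ 1.2 -0.2 -0.6] gap 60.2 j [ 15. -20. 110.  -0.  89. -90.]
[ 2.133e-01 -1.283e-01  9.900e-03  5.000e-04 -1.000e-04  0.000e+00]
```

Call:
drive_tool:
  deltas:
    - [75,0,-0.04,0.003,0,0,0]
    - [75,0,-0.08,0.006,0,0,0]
    - [75,0,-0.115,0.01,0,0,0]
    - [75,0.02,-0.128,0.01,0,0,0]
    - [75,0.06,-0.128,0.01,0,0,0]
    - [75,0.1,-0.128,0.01,0,0,0]
    - [75,0.135,-0.128,0.01,0,0,0]
    - [75,0.16,-0.128,0.01,0,0,0]
    - [75,0.16,-0.128,0.01,0,0,0]
    - [75,0.16,-0.128,0.01,0,0,0]

```text
time: 2.8
tool_pos: [442.4, 41.5, 70.5]
tcp_rot: [163.1, 89.8, 178.3]
ft_force: [0.4, 0.0, 0.4]
finger_gap: 60.1
```

Run:
```python
from plan import *
from h import *
show();print(delta(world(-172,-1,18),90))
t=snapshot("top");s=snapshot("side")
crop(s,140,130,170,150,4.5,"pics/s2.png")
```

```text
t 2.8 fix [-173.2   -0.6   70.5] yang 90.0 tilt [-1.     0.001 -0.003] F [0.4 0.  0.4] gap 60.1 j [  -1.   -9.  119.    0.   70. -107.]
[ 0.0525 -0.0005  0.0014 -0.0001 -0.0035 -0.0011]
```

View pics/s2.png

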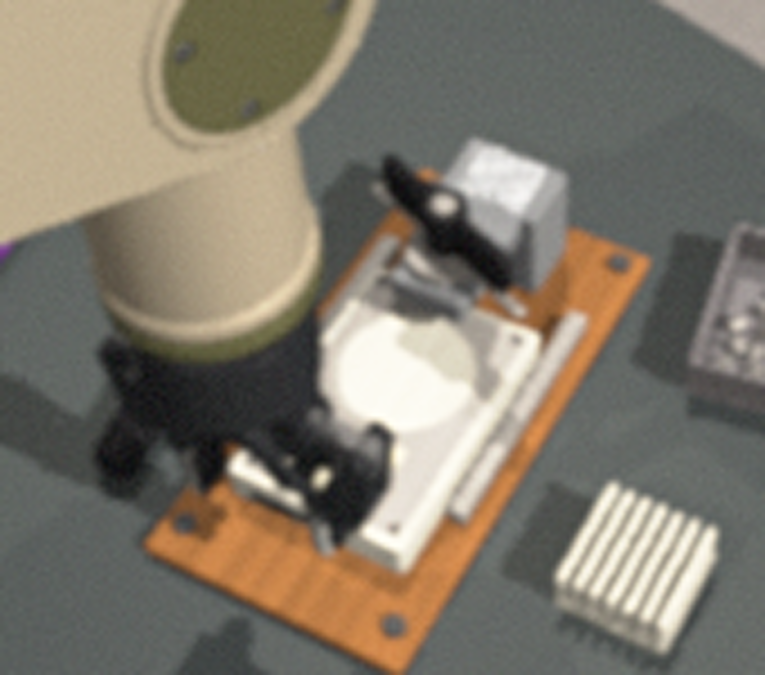

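The picture shows the open fingers just short of the drive's near end, around (330,500) in the crop. Next I descend and push.

Call:
drive_tool:
  deltas:
    - [75,0.03,0,0,0,-0.0035,-0.001]
    - [75,0.052,0,0,0,-0.0035,-0.001]
    - [75,0.052,0,0,0,-0.0035,-0.001]
    - [75,0.052,0,0.001,0,-0.0035,-0.001]
    - [75,0.052,0,0.005,0,-0.0035,-0.001]
    - [75,0.052,0,0.01,0,-0.0035,-0.001]
    - [75,0.052,0,0.015,0,-0.0035,-0.001]
    - [75,0.052,0,0.02,0,-0.0035,-0.001]
    - [75,0.052,0,0.025,0,-0.0035,-0.001]
    - [75,0.052,0,0.03,0,-0.0035,-0.001]

```text
time: 3.73
tool_pos: [472.2, 49.1, 20.1]
tcp_rot: [-67.5, 89.9, -52.2]
ft_force: [-10.1, -3.1, 8.2]
finger_gap: 60.1
```

Run:
```python
from plan import *
show();print(delta(world(-118,-1,18),90))
```

```text
t 3.73 fix [-142.6   -1.1   20.1] yang 90.0 tilt [-1.    -0.001  0.   ] F [-10.1  -3.1   8.2] gap 60.1 j [  -0.    1.  116.   -0.   63. -105.]
[0.0021 0.0001 0.0246 0.0003 0.0005 0.0011]
```

Call:
drive_tool:
  deltas:
    - [75,-0.002,0,0.003,0,0,0]
    - [75,-0.002,0,0.005,0,0,0]
    - [75,-0.002,0,0.008,0,0,0]
    - [75,-0.002,0,0.01,0,0,0]
    - [75,-0.002,0,0.012,0,0,0]
    - [75,-0.002,0,0.014,0,0,0]
    - [75,-0.002,0,0.016,0,0,0]
    - [75,-0.002,0,0.018,0,0,0]
    - [75,-0.002,0,0.019,0,0,0]
    - [75,-0.002,0,0.02,0,0,0]

```text
time: 4.57
tool_pos: [491.4, 54.4, 21.8]
tcp_rot: [-41.0, 89.9, -25.7]
ft_force: [-10.3, -3.9, 7.8]
finger_gap: 60.4
```

Run:
```python
from plan import *
from h import *
show()
t=snapshot("top");s=snapshot("side")
crop(s,140,130,170,150,4.5,"pics/s3.png")
```

```text
t 4.57 fix [-122.6   -1.    21.8] yang 90.0 tilt [-1.    -0.001  0.001] F [-10.3  -3.9   7.8] gap 60.4 j [   0.    3.  113.   -0.   64. -105.]
```

View pics/s3.png

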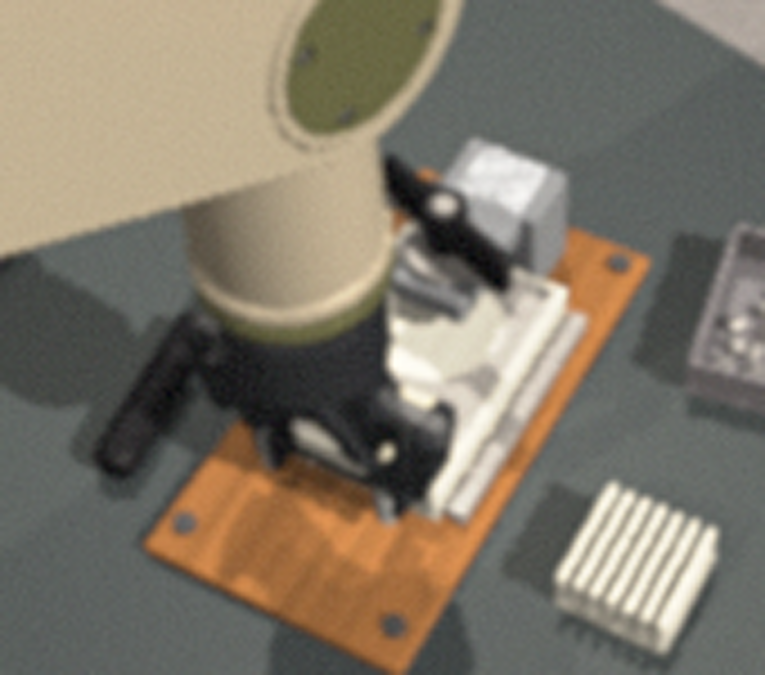

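The drive is moving along the rails; its far-right corner is now at about (567,295) in the crop. I'll continue slowly and watch for the force to rise at the stop.

Call:
drive_tool:
  deltas:
    - [75,0,0,0.001,0,0,0]
    - [75,0,0,0.0015,0,0,0]
    - [75,0,0,0.002,0,0,0]
    - [75,0,0,0.0025,0,0,0]
    - [75,0,0,0.003,0,0,0]
    - [75,0,0,0.0035,0,0,0]
    - [75,0,0,0.004,0,0,0]
    - [75,0,0,0.0045,0,0,0]
    - [75,0,0,0.005,0,0,0]
    - [75,0,0,0.005,0,0,0]

```text
time: 5.5
tool_pos: [494.9, 55.4, 21.8]
tcp_rot: [-153.9, 89.9, -138.6]
ft_force: [-16.6, -4.8, 13.7]
finger_gap: 60.3
```

Run:
```python
from plan import *
from h import *
show()
t=snapshot("top")
crop(t,180,150,150,140,5,"pics/t4.png")
```

```text
t 5.5 fix [-119.    -1.    21.8] yang 90.0 tilt [-1.    -0.001 -0.002] F [-16.6  -4.8  13.7] gap 60.3 j [   1.    4.  112.   -0.   64. -105.]
```

View pics/t4.png

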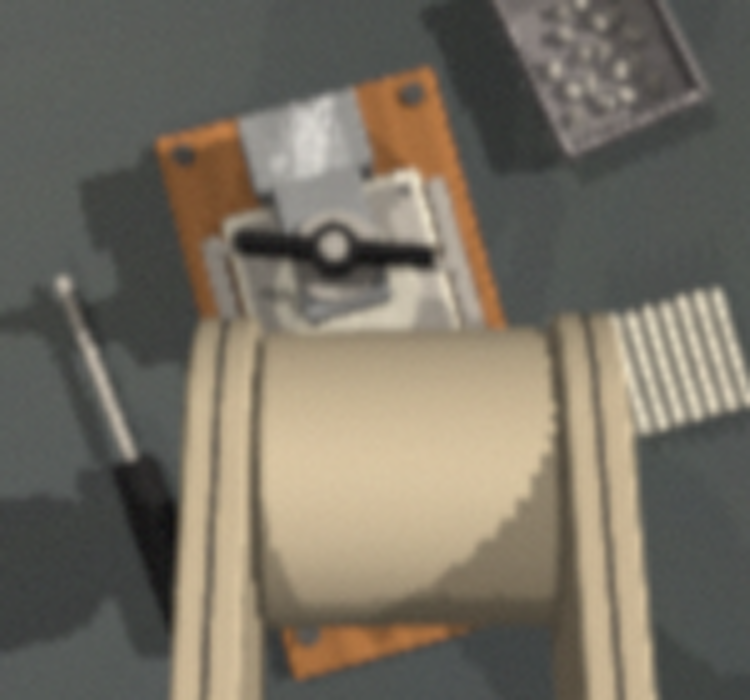

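Call:
drive_tool:
  deltas:
    - [75,0,0,0.001,0,0,0]
    - [75,0,0,0.0015,0,0,0]
    - [75,0,0,0.002,0,0,0]
    - [75,0,0,0.002,0,0,0]
    - [75,0,0,0.0025,0,0,0]
    - [75,0,0,0.0025,0,0,0]
    - [75,0,0,0.003,0,0,0]
    - [75,0,0,0.003,0,0,0]
    - [75,0,0,0.003,0,0,0]
    - [75,0,0,0.003,0,0,0]

```text
time: 6.38
tool_pos: [495.0, 55.4, 21.5]
tcp_rot: [-175.9, 89.5, -160.6]
ft_force: [-31.7, -9.4, 26.7]
finger_gap: 60.0
```

Run:
```python
from plan import *
show()
```

```text
t 6.38 fix [-118.9   -1.    21.5] yang 90.0 tilt [-1.    -0.001 -0.008] F [-31.7  -9.4  26.7] gap 60.0 j [   1.    5.  112.   -0.   64. -105.]
```

The drive is at a hard stop: the force went to 33 N with no motion, and TCP at -119 matches the predicted -118. Next: back off, lift, shut the fingers.

Call:
drive_tool:
  deltas:
    - [75,0,0,-0.004,0,0,0]
    - [75,0,0,-0.015,0,0,0]
    - [75,0,0,-0.03,0,0,0]
    - [75,0,0,-0.045,0,0,0]
    - [75,-0.03,0,-0.06,0,0,0]
    - [255,-0.07,0,-0.07,0,0,0]
    - [255,-0.11,0,-0.08,0,0,0]
    - [255,-0.13,0,-0.1,0,0,0]
    - [255,-0.13,0,-0.12,0,0,0]
    - [255,-0.13,0,-0.12,0,0,0]

```text
time: 7.22
tool_pos: [383.7, 24.7, 153.8]
tcp_rot: [-19.2, 89.5, -3.9]
ft_force: [0.0, -0.2, -1.0]
finger_gap: 0.4
```

Run:
```python
from plan import *
from h import *
show()
t=snapshot("top");s=snapshot("side")
crop(t,180,150,150,140,5,"pics/t5.png");crop(s,160,150,150,140,5,"pics/s5.png")
```

```text
t 7.22 fix [-234.3   -1.3  153.8] yang 90.0 tilt [-1.    -0.003  0.008] F [ 0.  -0.2 -1. ] gap 0.4 j [  -4.  -26.  123.    0.   82. -109.]
```

View pics/t5.png

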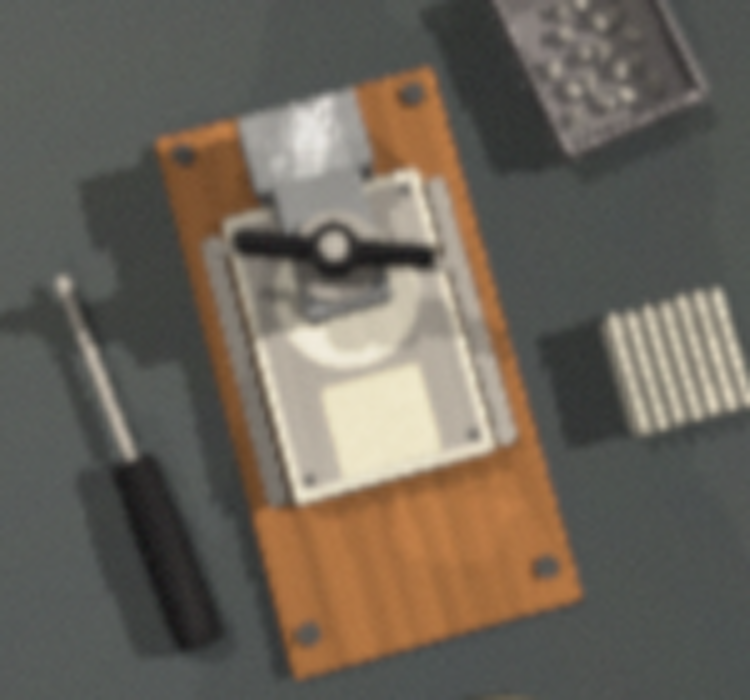

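View pics/s5.png

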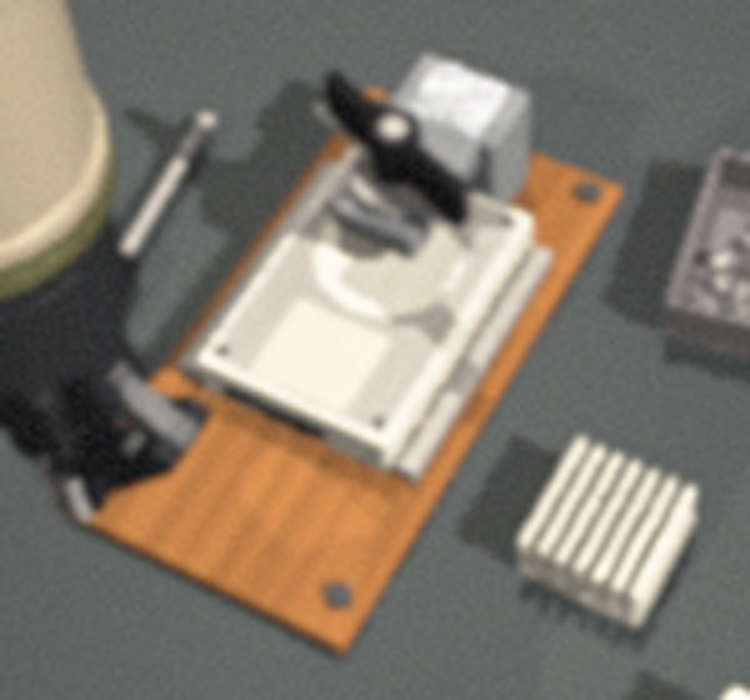

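```bash
cat >> plan.py <<'E'
def wingpose(th,r=34,h=16,z=98):
    a=np.radians(th);return world(r*np.cos(a)-h*np.sin(a),r*np.sin(a)+h*np.cos(a),z)
def tang():
    s=sense();p,R=cur();f=np.array(s["ft_force"]);c=local(p)
    l=p-world(0,0,p[2]);print("Mz",round((l[0]*f[1]-l[1]*f[0])/1000,3),"ftool",np.round(R.inv().apply(f),1),"polar",np.round(np.hypot(c[0],c[1]),1),"wing est",round(np.degrees(np.arctan2(c[1],c[0]))-np.degrees(np.arcsin(16/np.hypot(c[0],c[1]))),1))
E
python3 - <<'E'
from plan import *
from h import *
t=snapshot("top");s=snapshot("side")
tc=lambda c:(np.float64(c)+.5)/5-.5+[180,150]
sc=lambda c:(np.float64(c)+.5)/5-.5+[160,150]
print([local(p).round(1) for p in back(t,tc([(297,503),(494,445),(225,222),(417,168)]),36)])
print([local(p).round(1) for p in back(s,sc([(195,357),(388,463),(533,220)]),36)])
print(delta(wingpose(70,34,26,165),70),wingpose(70,34,26,98))
E
```

```text
[array([-106.3,   50.9,   36. ]), array([-104.9,  -50.3,   36. ]), array([38.7, 49.7, 36. ]), array([ 39.6, -51. ,  36. ])]
[array([-106.6,   51.4,   36. ]), array([-114.3,  -56.3,   36. ]), array([ 36.5, -52.5,  36. ])]
[-1.300e-02  4.170e-02  2.210e-01  3.491e-01  4.400e-03  3.000e-04] [586.28591063 123.72414291  98.        ]
```

Drive corners read x ≈ -106 and +39, which agrees with home. Next, move above the near (counter-clockwise) side of the left wing.

Call:
drive_tool:
  deltas:
    - [255,-0.013,0.007,0.035,0.05,0.004,0]
    - [255,-0.013,0.014,0.07,0.1,0.004,0]
    - [255,-0.013,0.021,0.105,0.16,0.004,0]
    - [255,-0.013,0.028,0.14,0.22,0.004,0]
    - [255,-0.013,0.035,0.175,0.28,0.004,0]
    - [255,-0.013,0.0417,0.205,0.349,0.004,0]
    - [255,-0.013,0.0417,0.221,0.349,0.004,0]
    - [255,-0.013,0.0417,0.221,0.349,0.004,0]
    - [255,-0.013,0.0417,0.221,0.349,0.004,0]
    - [255,-0.013,0.0417,0.221,0.349,0.004,0]

```text
time: 8.25
tool_pos: [585.1, 123.6, 163.3]
tcp_rot: [-160.3, 89.8, -165.0]
ft_force: [-0.0, -1.2, 0.5]
finger_gap: 0.3
```

Run:
```python
from plan import *
from h import *
show()
print(delta(wingpose(70,34,26,98),70))
s=snapshot("side")
crop(s,160,130,150,140,5,"pics/s6.png",proj(s,[wingpose(70,34,26,98),world(16.4,45,103),world(0,0,118)]))
```

```text
t 8.25 fix [-14.   41.1 163.3] yang 70.0 tilt [-1.    -0.001 -0.003] F [-0.  -1.2  0.5] gap 0.3 j [  7.  10.  90.  -0.  80. -78.]
[ 0.0653  0.0002  0.0013  0.0004 -0.0026  0.0009]
```

View pics/s6.png

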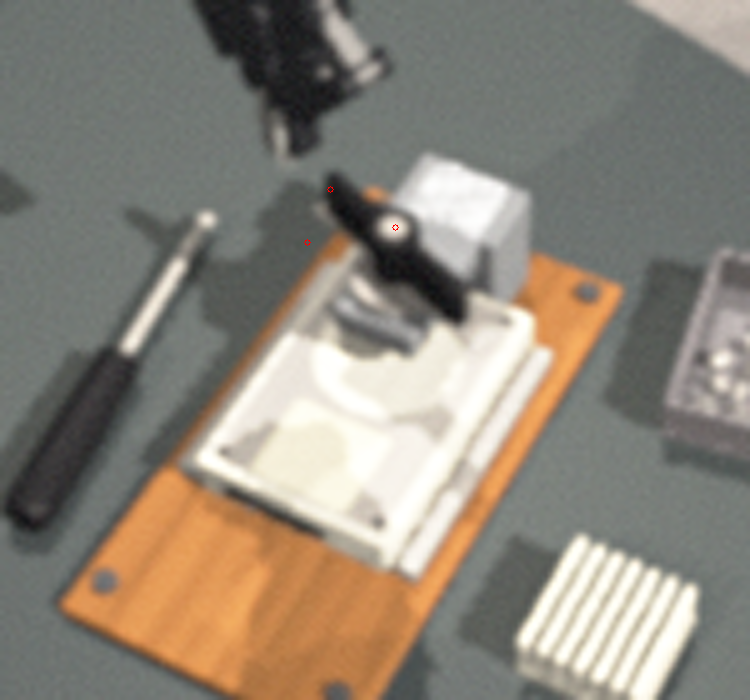

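Marks sit on the hub top (395,227) and the left wing tip (330,189), so the geometry holds. The finger descent point (308,242) is clear of the wing.

Call:
drive_tool:
  deltas:
    - [255,0.03,0,0.001,0,-0.0026,0.001]
    - [255,0.055,0,0.001,0,-0.0026,0.001]
    - [255,0.065,0,0.001,0,-0.0026,0.001]
    - [255,0.065,0,0.001,0,-0.0026,0.001]
    - [255,0.065,0,0.003,0,-0.0026,0.001]
    - [255,0.065,0,0.005,0,-0.0026,0.001]
    - [255,0.065,0,0.007,0,-0.0026,0.001]
    - [255,0.065,0,0.009,0,-0.0026,0.001]
    - [255,0.065,0,0.009,0,-0.0026,0.001]
    - [255,0.065,0,0.009,0,-0.0026,0.001]

```text
time: 9.13
tool_pos: [595.3, 122.9, 100.6]
tcp_rot: [12.0, 89.8, 7.3]
ft_force: [0.2, -0.7, 0.2]
finger_gap: -0.2
```

Run:
```python
from plan import *
from h import *
show();tang()
s=snapshot("side");t=snapshot("top")
crop(s,180,130,100,90,7,"pics/s7.png")
crop(t,200,150,100,90,7,"pics/t7.png")
r,h=34,16
for k in range(1,11):
    a=np.radians(3*k);print(k,np.round([(-r*(1-np.cos(a))+h*np.sin(a))/1000,(h*(1-np.cos(a))+r*np.sin(a))/1000,a],4))
```

```text
t 9.13 fix [ -4.4  37.6 100.6] yang 70.0 tilt [-1.     0.001  0.004] F [ 0.2 -0.7  0.2] gap -0.2 j [  7.  14.  92.   0.  74. -78.]
Mz 0.002 ftool [-0.2 -0.6  0.3] polar 37.9 wing est 71.7
1 [0.0008 0.0018 0.0524]
2 [0.0015 0.0036 0.1047]
3 [0.0021 0.0055 0.1571]
4 [0.0026 0.0074 0.2094]
5 [0.003  0.0093 0.2618]
6 [0.0033 0.0113 0.3142]
7 [0.0035 0.0132 0.3665]
8 [0.0036 0.0152 0.4189]
9 [0.0036 0.0172 0.4712]
10 [0.0034 0.0191 0.5236]
```

View pics/s7.png

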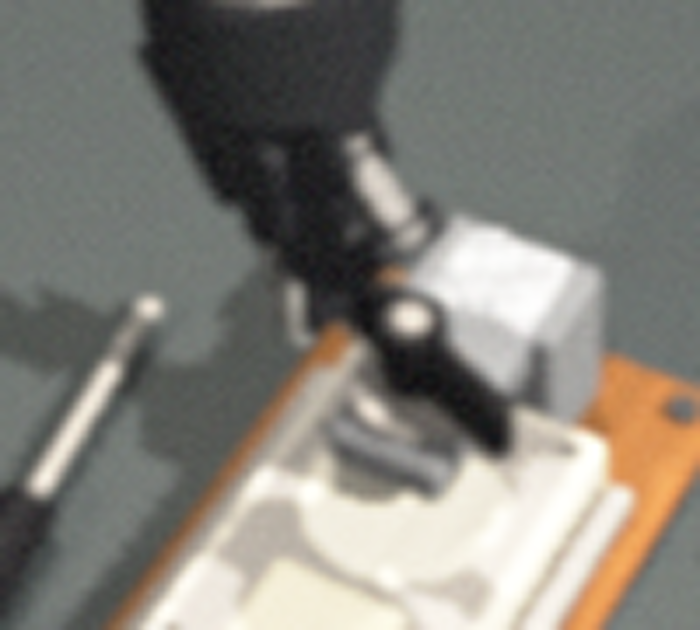

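View pics/t7.png

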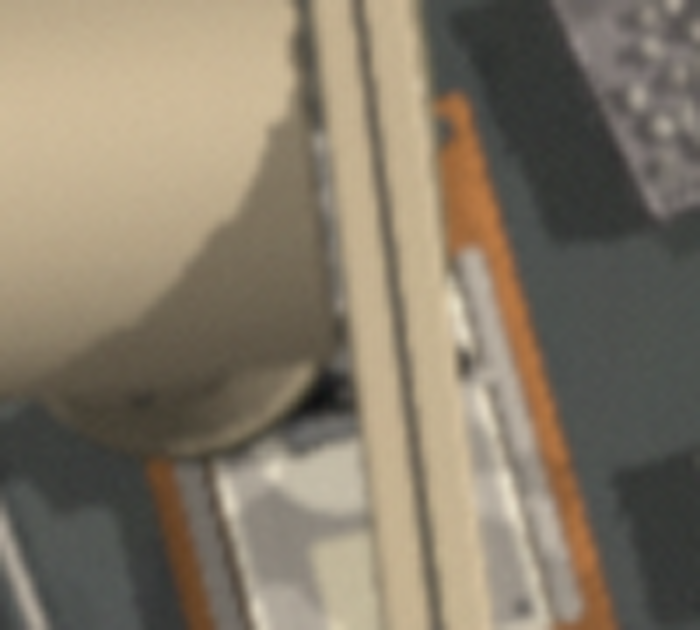

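The finger stands just behind the left wing with no contact yet. Now the first 30° arc.

Call:
drive_tool:
  deltas:
    - [255,0,0.0008,0.0018,0.0524,0,0]
    - [255,0,0.0015,0.0036,0.1047,0,0]
    - [255,0,0.0021,0.0055,0.1571,0,0]
    - [255,0,0.0026,0.0074,0.2094,0,0]
    - [255,0,0.003,0.0093,0.2618,0,0]
    - [255,0,0.0033,0.0113,0.3142,0,0]
    - [255,0,0.0035,0.0132,0.3665,0,0]
    - [255,0,0.0036,0.0152,0.4189,0,0]
    - [255,0,0.0036,0.0172,0.4712,0,0]
    - [255,0,0.0034,0.0191,0.5236,0,0]

```text
time: 10.07
tool_pos: [613.6, 125.1, 99.7]
tcp_rot: [65.4, 89.9, 30.5]
ft_force: [-1.0, 1.9, 1.5]
finger_gap: 0.3
```

Run:
```python
from plan import *
show();tang()
```

```text
t 10.07 fix [13.9 35.  99.7] yang 39.9 tilt [-1.     0.002  0.001] F [-1.   1.9  1.5] gap 0.3 j [  7.  17.  89.   0.  74. -48.]
Mz 0.046 ftool [-1.5  1.  -1.9] polar 37.6 wing est 43.2
```

Call:
drive_tool:
  deltas:
    - [255,0,0.0008,0.0018,0.0524,0,0]
    - [255,0,0.0015,0.0036,0.1047,0,0]
    - [255,0,0.0021,0.0055,0.1571,0,0]
    - [255,0,0.0026,0.0074,0.2094,0,0]
    - [255,0,0.003,0.0093,0.2618,0,0]
    - [255,0,0.0033,0.0113,0.3142,0,0]
    - [255,0,0.0035,0.0132,0.3665,0,0]
    - [255,0,0.0036,0.0152,0.4189,0,0]
    - [255,0,0.0036,0.0172,0.4712,0,0]
    - [255,0,0.0034,0.0191,0.5236,0,0]

```text
time: 10.9
tool_pos: [631.6, 117.3, 99.9]
tcp_rot: [94.2, 89.8, 29.4]
ft_force: [0.8, 3.1, 0.6]
finger_gap: 0.3
```

Run:
```python
from plan import *
from h import *
show();tang()
p,R=cur();th=yang(R);print(delta(wingpose(th-30,34,16,99),th-30))
s=snapshot("side");t=snapshot("top")
crop(s,180,130,100,90,7,"pics/s8.png")
crop(t,200,150,100,90,7,"pics/t8.png")
```

```text
t 10.9 fix [29.2 22.7 99.9] yang 9.9 tilt [-1.     0.003 -0.   ] F [0.8 3.1 0.6] gap 0.3 j [  6.  19.  86.   0.  75. -19.]
Mz 0.045 ftool [-0.6  2.1 -2.5] polar 37.0 wing est 12.3
[ 0.0009  0.0048  0.0205  0.5236 -0.001  -0.0027]
```

View pics/s8.png

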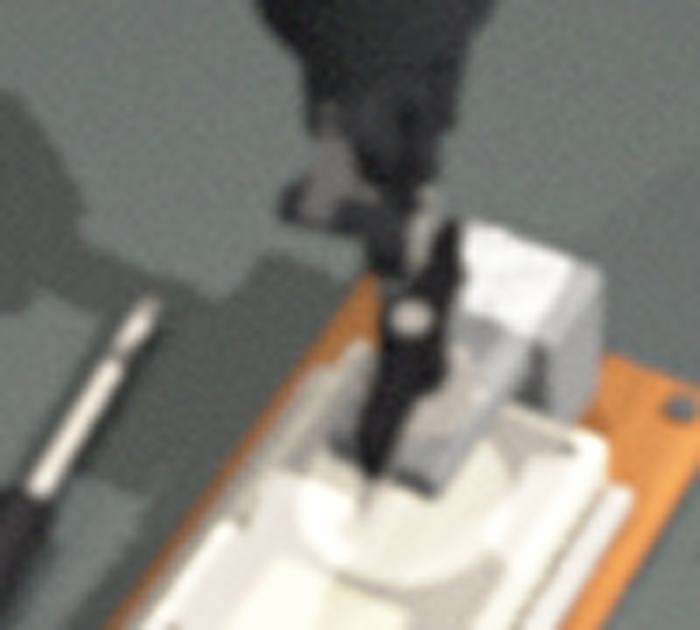

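View pics/t8.png

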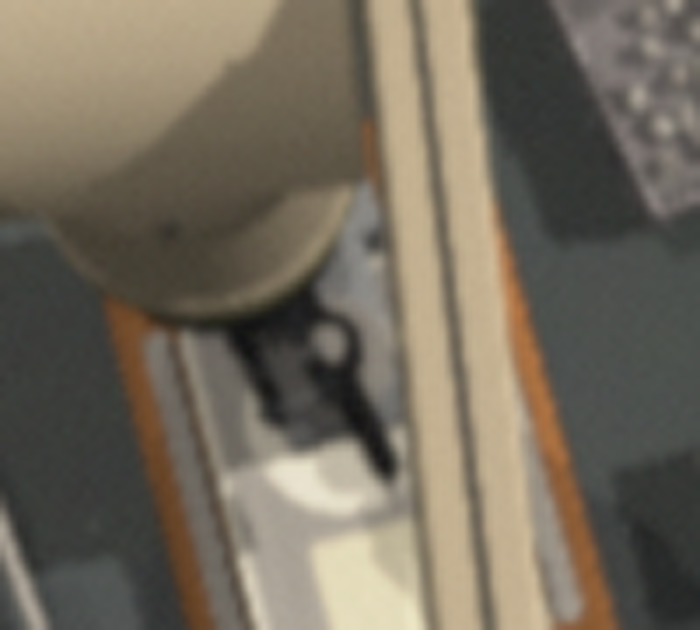

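Wing_b and its pointer tip are visible and aligned in the side view at (370,490); the wings are turning with the spindle. I'll continue.

Call:
drive_tool:
  deltas:
    - [255,0,0.0009,0.0019,0.0524,0,0]
    - [255,0,0.0017,0.0038,0.1047,0,0]
    - [255,0,0.0024,0.0058,0.1571,0,0]
    - [255,0,0.003,0.0078,0.2094,0,0]
    - [255,0,0.0036,0.0098,0.2618,0,0]
    - [255,0,0.004,0.0119,0.3142,0,0]
    - [255,0,0.0043,0.014,0.3665,0,0]
    - [255,0,0.0045,0.0161,0.4189,0,0]
    - [255,0,0.0047,0.0183,0.4712,0,0]
    - [255,0,0.0048,0.0205,0.5236,0,0]

```text
time: 11.83
tool_pos: [644.1, 100.5, 99.6]
tcp_rot: [130.0, 89.9, 35.3]
ft_force: [-1.7, 3.0, -0.1]
finger_gap: 0.2
```

Run:
```python
from plan import *
from h import *
show();tang()
p,R=cur();th=yang(R);print(delta(wingpose(th-30,34,16,99),th-30))
s=snapshot("side")
crop(s,180,130,100,90,7,"pics/s9.png")
```

```text
t 11.83 fix [36.8  3.2 99.6] yang -20.0 tilt [-1.     0.001 -0.001] F [-1.7  3.  -0.1] gap 0.2 j [ 4. 21. 84.  0. 75.  9.]
Mz 0.126 ftool [ 0.1 -2.  -2.8] polar 37.0 wing est -20.7
[ 0.0006  0.0039  0.0188  0.5236 -0.0012 -0.0009]
```

View pics/s9.png

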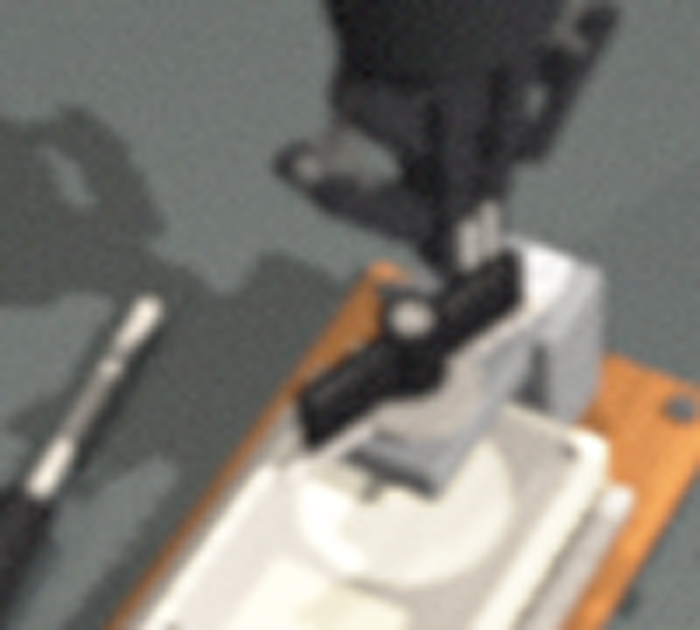

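Call:
drive_tool:
  deltas:
    - [255,0,0.0005,0.0012,0.0349,0,0]
    - [255,0,0.001,0.0024,0.0698,0,0]
    - [255,0,0.0015,0.0036,0.1047,0,0]
    - [255,0,0.0019,0.0049,0.1396,0,0]
    - [255,0,0.0023,0.0061,0.1745,0,0]
    - [255,0,0.0026,0.0074,0.2094,0,0]
    - [255,0,0.0029,0.0087,0.2443,0,0]
    - [255,0,0.0031,0.01,0.2793,0,0]
    - [255,0,0.0033,0.0113,0.3142,0,0]
    - [255,0,0.0034,0.0126,0.3491,0,0]

```text
time: 12.72
tool_pos: [646.6, 87.7, 99.7]
tcp_rot: [141.7, 89.9, 27.1]
ft_force: [-1.1, 1.6, 0.1]
finger_gap: 0.1
```

Run:
```python
from plan import *
from h import *
show();tang()
p,R=cur();th=yang(R);print(delta(wingpose(th-20,34,16,99),th-20))
s=snapshot("side");t=snapshot("top")
a=cv2.resize(s["frame"][140:220,190:270],None,fx=5,fy=5,interpolation=cv2.INTER_CUBIC)
b=cv2.resize(t["frame"][160:240,205:285],None,fx=5,fy=5,interpolation=cv2.INTER_CUBIC)
cv2.imwrite("pics/c10.png",np.hstack([a,b]))
```

```text
t 12.72 fix [35.9 -9.8 99.7] yang -39.9 tilt [-1.     0.001 -0.002] F [-1.1  1.6  0.1] gap 0.1 j [ 3. 21. 84.  0. 75. 28.]
Mz 0.059 ftool [-0.1 -1.7 -1. ] polar 37.2 wing est -40.7
[ 0.0006  0.0036  0.0121  0.3491 -0.0017 -0.0009]
```

View pics/c10.png

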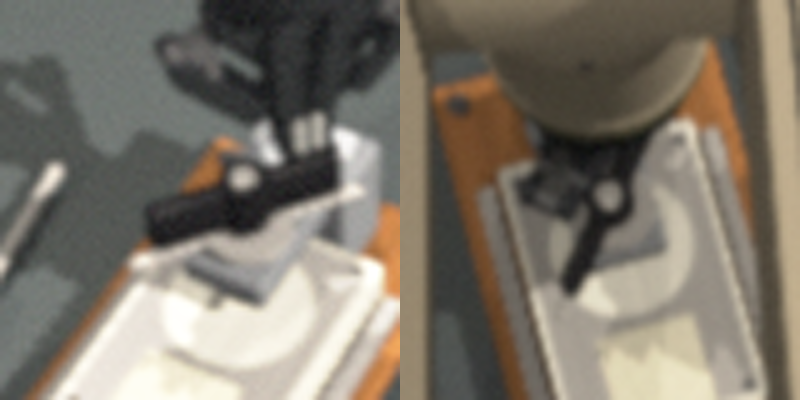

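Wing and pointer still line up: the tips are at (355,187) and about (140,260) in the left half, below the wing line. Continuing.

Call:
drive_tool:
  deltas:
    - [255,0,0.0005,0.0012,0.0349,0,0]
    - [255,0,0.001,0.0024,0.0698,0,0]
    - [255,0,0.0015,0.0036,0.1047,0,0]
    - [255,0,0.0019,0.0049,0.1396,0,0]
    - [255,0,0.0023,0.0061,0.1745,0,0]
    - [255,0,0.0026,0.0074,0.2094,0,0]
    - [255,0,0.0029,0.0087,0.2443,0,0]
    - [255,0,0.0031,0.01,0.2793,0,0]
    - [255,0,0.0033,0.0113,0.3142,0,0]
    - [255,0,0.0034,0.0126,0.3491,0,0]

```text
time: 13.65
tool_pos: [644.7, 74.7, 99.7]
tcp_rot: [151.6, 89.9, 17.0]
ft_force: [0.3, 2.4, 0.2]
finger_gap: 0.4
```

```bash
cat > look.py <<'E'
import sys
from plan import *
from h import *
show();tang()
p,R=cur();th=yang(R);print(delta(wingpose(th-20,34,16,99),th-20))
s=snapshot("side");t=snapshot("top")
a=cv2.resize(s["frame"][140:220,190:270],None,fx=5,fy=5,interpolation=cv2.INTER_CUBIC)
b=cv2.resize(t["frame"][160:240,205:285],None,fx=5,fy=5,interpolation=cv2.INTER_CUBIC)
cv2.imwrite(sys.argv[1],np.hstack([a,b]))
E
python3 look.py pics/c11.png
```

```text
t 13.65 fix [ 30.7 -21.8  99.7] yang -59.9 tilt [-1.     0.001 -0.002] F [0.3 2.4 0.2] gap 0.4 j [ 2. 20. 85.  0. 75. 47.]
Mz 0.09 ftool [-0.2 -1.5 -1.9] polar 37.6 wing est -60.6
[ 0.0007  0.0032  0.0122  0.3491 -0.0024 -0.0008]
```

View pics/c11.png

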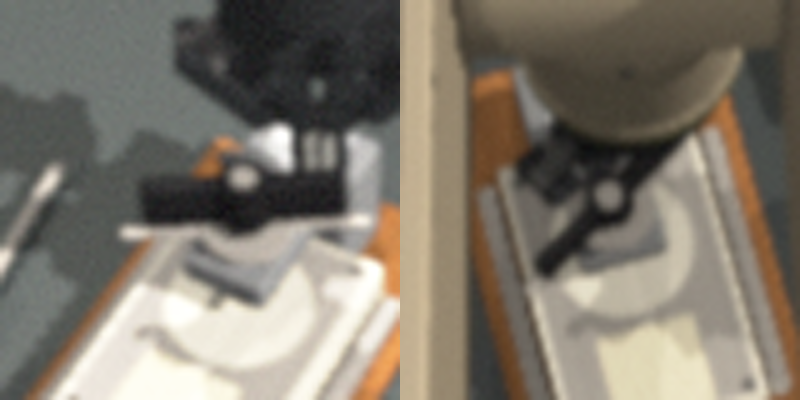

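Pointer tips at (122,232) and (368,218), parallel to the wings: no slip yet. Continuing.

Call:
drive_tool:
  deltas:
    - [255,0,0.0005,0.0012,0.0349,0,0]
    - [255,0,0.001,0.0024,0.0698,0,0]
    - [255,0,0.0015,0.0036,0.1047,0,0]
    - [255,0,0.0019,0.0049,0.1396,0,0]
    - [255,0,0.0023,0.0061,0.1745,0,0]
    - [255,0,0.0026,0.0074,0.2094,0,0]
    - [255,0,0.0029,0.0087,0.2443,0,0]
    - [255,0,0.0031,0.01,0.2793,0,0]
    - [255,0,0.0033,0.0113,0.3142,0,0]
    - [255,0,0.0034,0.0126,0.3491,0,0]

```text
time: 14.58
tool_pos: [639.0, 63.5, 100.0]
tcp_rot: [166.9, 89.8, 12.3]
ft_force: [3.3, 2.3, -2.7]
finger_gap: -0.3
```

```bash
python3 look.py pics/c12.png
```

```text
t 14.58 fix [ 22.2 -31.2 100. ] yang -79.9 tilt [-1.     0.001 -0.004] F [ 3.3  2.3 -2.7] gap -0.3 j [ 1. 19. 86.  0. 75. 66.]
Mz 0.148 ftool [ 2.8 -0.7 -3.9] polar 38.3 wing est -79.3
[ 9.000e-04  2.800e-03  1.290e-02  3.491e-01 -4.100e-03 -2.000e-04]
```

View pics/c12.png

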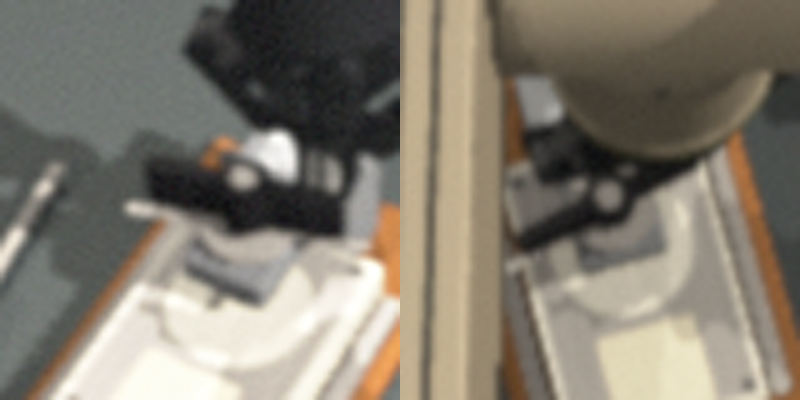

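Force is rising (Mz about 0.15) and the left pointer tip is at (130,208), still aligned. I'll use smaller steps now.

Call:
drive_tool:
  deltas:
    - [255,0,0.0003,0.0006,0.0175,0,0]
    - [255,0,0.0006,0.0012,0.0349,0,0]
    - [255,0,0.0008,0.0018,0.0524,0,0]
    - [255,0,0.001,0.0024,0.0698,0,0]
    - [255,0,0.0013,0.003,0.0873,0,0]
    - [255,0,0.0015,0.0036,0.1047,0,0]
    - [255,0,0.0017,0.0043,0.1222,0,0]
    - [255,0,0.0019,0.0049,0.1396,0,0]
    - [255,0,0.0021,0.0055,0.1571,0,0]
    - [255,0,0.0023,0.0061,0.1745,0,0]

```text
time: 15.52
tool_pos: [633.9, 58.2, 99.9]
tcp_rot: [170.9, 89.9, 6.1]
ft_force: [4.5, 1.1, -2.7]
finger_gap: -0.3
```

```bash
python3 look.py pics/c13.png
```

```text
t 15.52 fix [ 15.8 -34.9  99.9] yang -90.1 tilt [-1.     0.    -0.003] F [ 4.5  1.1 -2.7] gap -0.3 j [ 1. 18. 87.  0. 75. 75.]
Mz 0.159 ftool [ 2.7  0.1 -4.6] polar 38.3 wing est -90.3
[ 0.0009  0.0025  0.0125  0.3491 -0.0026  0.    ]
```

View pics/c13.png

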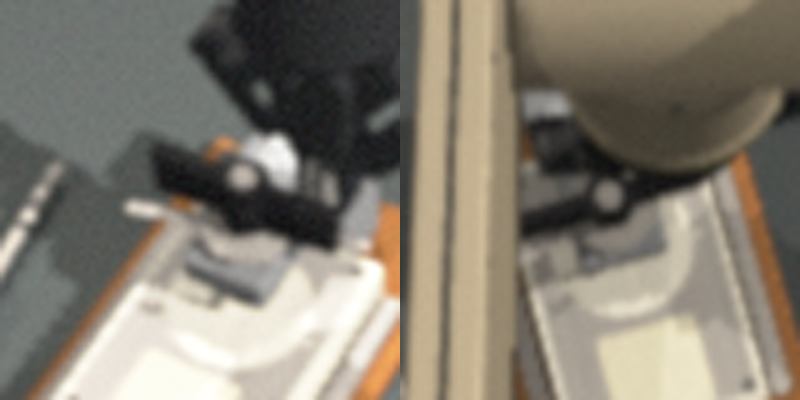

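The wing turned 10° while the pointer tip stayed at (130,207), so slip has begun. I'll quantify it by projecting the pointer and wing tips for a range of angles.

Run:
```python
from plan import *
from h import *
s=snapshot("side")
def pc(p): return ((proj(s,[p])[0]-[190,140]+.5)*5-.5).round(0)
for th in range(-95,-55,5):
    a=np.radians(th+180);c,n=np.cos(a),np.sin(a)
    print(th,"ptr",pc(world(58*c,58*n,83)),"wing mid",pc(world(48*c,48*n,103)),"top",pc(world(48*c,48*n,118)))
```

```text
-95 ptr [148. 173.] wing mid [162. 155.] top [159. 134.]
-90 ptr [142. 180.] wing mid [157. 161.] top [154. 140.]
-85 ptr [137. 188.] wing mid [153. 167.] top [150. 146.]
-80 ptr [133. 196.] wing mid [149. 174.] top [146. 153.]
-75 ptr [129. 204.] wing mid [146. 180.] top [143. 159.]
-70 ptr [127. 212.] wing mid [144. 187.] top [141. 166.]
-65 ptr [125. 220.] wing mid [143. 194.] top [140. 173.]
-60 ptr [124. 229.] wing mid [142. 201.] top [139. 181.]
```

Run:
```python
import cv2,numpy as np
a=cv2.imread("pics/c12.png")[100:320,80:400];b=cv2.imread("pics/c13.png")[100:320,80:400]
cv2.imwrite("pics/cmp.png",cv2.resize(np.hstack([a,b]),(800,275)))
```

```text
(no output)
```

View pics/cmp.png

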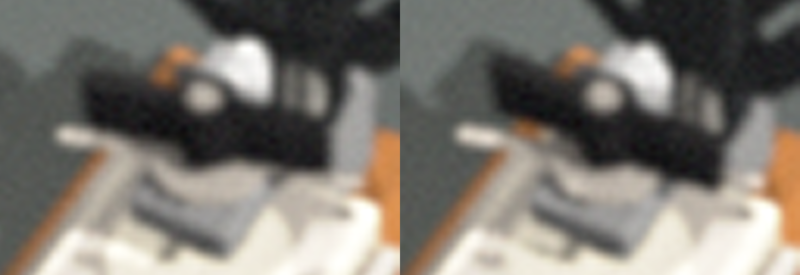

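The pointer tip at (128,207) corresponds to about -73°, and the wings to about -90°. Slip is therefore about 0.28 rad: visible, and below 0.79. I stop here, back away from the wing, and lift clear.

Call:
drive_tool:
  deltas:
    - [255,0,0,-0.003,0,0,0]
    - [255,0,0,-0.008,0,0,0]
    - [255,0,0,-0.014,0,0,0]
    - [255,0,0,-0.018,0,0,0]
    - [255,-0.03,0,-0.018,0,0,0]
    - [255,-0.07,0,-0.018,0,0,0]
    - [255,-0.11,0,-0.018,0,0,0]
    - [255,-0.14,0,-0.018,0,0,0]
    - [255,-0.15,0,-0.018,0,0,0]
    - [255,-0.15,0,-0.018,0,0,0]

```text
time: 16.5
tool_pos: [653.1, 63.1, 254.9]
tcp_rot: [166.8, 89.4, 2.1]
ft_force: [0.7, 0.2, 0.4]
finger_gap: 0.2
```

Run:
```python
from plan import *
show();print(delta(world(-60,250,250),-60))
```

```text
t 16.5 fix [ 35.7 -35.2 254.9] yang -90.0 tilt [-1.     0.002 -0.01 ] F [0.7 0.2 0.4] gap 0.2 j [ 1. 15. 74.  0. 90. 76.]
[ 0.0033 -0.2852  0.0957 -0.5235 -0.0088 -0.0047]
```

Call:
drive_tool:
  deltas:
    - [255,0,-0.035,0.01,-0.05,0,0]
    - [255,0,-0.07,0.02,-0.1,0,0]
    - [255,0,-0.105,0.03,-0.15,0,0]
    - [255,0,-0.14,0.04,-0.2,0,0]
    - [255,0,-0.175,0.05,-0.25,0,0]
    - [255,0,-0.21,0.06,-0.3,0,0]
    - [255,0,-0.245,0.08,-0.35,0,0]
    - [255,0,-0.28,0.095,-0.4,0,0]
    - [255,0,-0.285,0.095,-0.4,0,0]
    - [255,0,-0.285,0.095,-0.4,0,0]

```text
time: 17.33
tool_pos: [482.0, 314.5, 247.2]
tcp_rot: [16.8, 89.9, -124.8]
ft_force: [0.6, 0.1, -1.0]
finger_gap: -0.3
```

Run:
```python
from plan import *
from h import *
show()
s=snapshot("side");t=snapshot("top")
cv2.imwrite("pics/full.png",np.hstack([cv2.resize(x["frame"],(400,300)) for x in (s,t)]))
a=cv2.resize(s["frame"][140:220,190:270],None,fx=5,fy=5,interpolation=cv2.INTER_CUBIC)
b=cv2.resize(t["frame"][160:240,205:285],None,fx=5,fy=5,interpolation=cv2.INTER_CUBIC)
cv2.imwrite("pics/c14.png",np.hstack([a,b]))
def pc(p): return ((proj(t,[p])[0]-[205,160]+.5)*5-.5+[400,0]).round(0)
for th in range(-100,-55,5):
    q=[]
    for o in(0,180):
        a=np.radians(th+o);c,n=np.cos(a),np.sin(a);q+=[pc(world(58*c,58*n,84)),pc(world(48*c,48*n,118))]
    print(th,q)
```

```text
t 17.33 fix [-63.2 252.4 247.2] yang -66.9 tilt [-1.     0.     0.001] F [ 0.6  0.1 -1. ] gap -0.3 j [28.  3. 88. -0. 89. 80.]
-100 [array([733., 194.]), array([714., 185.]), array([491., 217.]), array([506., 205.])]
-95 [array([732., 184.]), array([713., 176.]), array([493., 228.]), array([507., 214.])]
-90 [array([729., 174.]), array([711., 168.]), array([495., 238.]), array([509., 223.])]
-85 [array([726., 164.]), array([708., 159.]), array([498., 248.]), array([512., 231.])]
-80 [array([722., 154.]), array([704., 151.]), array([502., 258.]), array([515., 240.])]
-75 [array([717., 145.]), array([700., 143.]), array([507., 267.]), array([520., 248.])]
-70 [array([711., 136.]), array([695., 136.]), array([513., 276.]), array([524., 255.])]
-65 [array([705., 128.]), array([690., 129.]), array([519., 284.]), array([530., 263.])]
-60 [array([698., 121.]), array([683., 122.]), array([526., 292.]), array([536., 269.])]
```

View pics/c14.png

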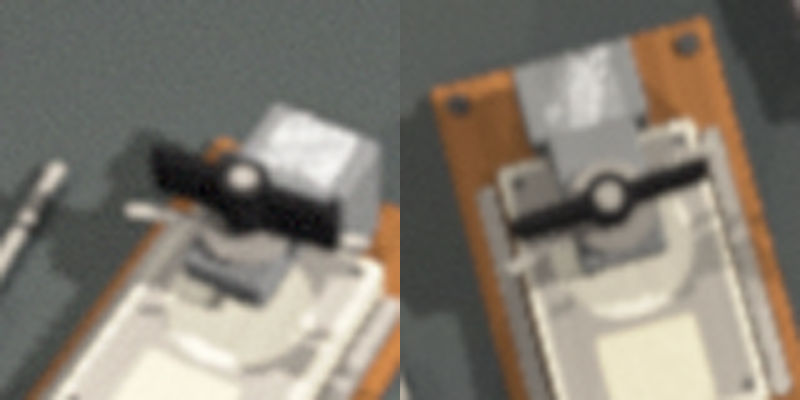

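View pics/full.png

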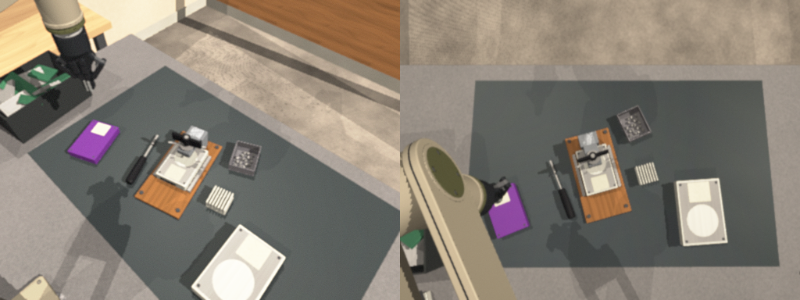

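In the top view the wing tips at (709,168) and (512,227) give about -89°, and the pointer tip at (510,268) gives about -74°. Slip is therefore about 0.26 rad, in line with the side view. The drive is still home, the bystanders have not moved, and the arm is clear.

```bash
python3 -c "
from bench import hand_in
print(hand_in())"
```

```text
the job is handed in; nothing more can be done
None
```

I pushed the small silver drive home against the back stop and clamped it with the thumbscrew. I stopped at the first slip I noticed and handed the job in at about 17 s; no verdict was reported.

- **Drive home:** the push came up against a hard stop at about 33 N sideways. In the top view the drive's ends were at fixture x ≈ -106 and +39 mm (home is -107 and +40). One near-right corner read from the side picture was off by about 7 mm; I took that as a misread pixel because the other corners agreed.
- **Clamping:** I pushed one wing about 160° clockwise with shut fingers. The pointer stopped at about -74° while the wings went on to about -89°. That is a slip of about 0.26 rad from the top view and 0.28 rad from the side view, so between 0.05 and 0.79.
- **Not measured directly:** the pad's force on the drive. I inferred that it is tight from the pointer standing still and from the resistance at the wings rising from about 0.1 to 0.16 N m. That estimate is a little below the stated 0.20 N m.
- **At the end:** the arm stood well clear with the wrist force near zero. The screwdriver, heatsink and tray showed no visible movement.

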